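# Set the staining reagents in working order in the bench rack

## Task

Set up the rack for staining and reading smears: its four wells must hold the bottles in the order in which they are used, counted from the end where the lidded staining jar stands - first the small stain bottle, next to it the wide brown iodine bottle, then the tall saline bottle, and the tiny oil dropper last. Stain and oil were put back in the two middle wells, where they do not belong; the iodine and saline bottles stand out on the worktop. Keep every bottle upright and set it down on the rack's floor without dropping it, and leave the jar, the beaker and the black-capped canister where they are.

Things in the scene. Friction and masses are not known exactly. Their poses are not given: they have to be found in the camera images.
- bottle_rack: grey fixed bottle rack, 94 (x) x 352 (y) x 32 (z) mm. Its top plate (upper face z = 32 mm) has four equal round wells in a row along y, 76 mm across, centres at y = +126, +42, -42, -126 mm, x = 0; bottles stand on its floor plate at z = 4 mm. Origin: centre of its underside; x away from the robot, y left, z up (turned up to 9 degrees). At the start the outer wells are empty
- stain_bottle: the smallest of the three screw-cap bottles: squat white round bottle with a narrower cap, 85 mm tall, body 43 mm in diameter up to 67 mm, then a cap 30 mm in diameter. About 80 g. Origin: centre of its underside, z up its axis
- iodine_bottle: the widest bottle: dark brown round bottle with a narrower black cap, 98 mm tall, body 60 mm in diameter up to 80 mm, then a cap 40 mm in diameter. About 170 g. Starts on the worktop. Origin: centre of its underside, z up its axis
- saline_bottle: the tallest screw-cap bottle: white round bottle with a narrower cap, 112 mm tall, body 52 mm in diameter up to 94 mm, then a cap 36 mm in diameter. About 140 g. Starts on the worktop. Origin: centre of its underside, z up its axis
- oil_dropper: tiny brown dropper bottle for immersion oil, 78 mm tall: body 29 mm in diameter up to 34 mm, black screw collar 22 mm in diameter from 34 to 52 mm, dropper bulb about 11 mm in diameter from 52 to 78 mm. All rigid. About 45 g. Origin: centre of its underside, z up its axis
- staining_jar: clear, square staining jar with violet stain in it and a lid with a knob, 64 x 64 x 113 mm. Stands on the worktop just off one end of the rack, its axis about 230 mm from the rack's centre along the row; the end where it stands is the first end of the row. Not to be moved. Origin: centre of its underside
- glass_beaker: clear open glass beaker, 77 x 72 x 85 mm, on the worktop just off the other end of the rack. Not to be moved. Origin: centre of its underside
- strip_canister: slim black-capped test strip canister, 49 mm in diameter, 129 mm tall, on the worktop. It is no reagent and stays where it stands. Origin: centre of its underside
- microscope_1: large fixed microscope, about 0.4 m high, black stage and cream arm, on the right of the worktop, beyond y = -0.43. An arm that starts beside it should first draw back to the left along the worktop's front edge before reaching forward. Origin: centre of its underside
Not all that is in view belongs to the job. What is shaped like the saline_bottle but blue is not meant. Leave any green look-alike of the iodine_bottle alone.

How it is judged:
At the end, for the whole second after the job is handed in: From the jar's end the wells hold stain, iodine, saline, oil: each on the rack's floor (foot under 9 mm above the underside), axis within 26 mm of its well's centre, upright within 7 degrees, released, at rest. Jar, beaker and canister upright, within 30 mm of their start (((y of staining_jar in the frame of bottle_rack above 0.15 m and y of stain_bottle in the frame of bottle_rack between 0.1 and 0.152 m and x of stain_bottle in the frame of bottle_rack between -0.026 and 0.026 m and z of each of stain_bottle, iodine_bottle, saline_bottle, oil_dropper in the frame of bottle_rack below 0.009 m and y of iodine_bottle in the frame of bottle_rack between 0.016 and 0.068 m and x of iodine_bottle in the frame of bottle_rack between -0.026 and 0.026 m and y of saline_bottle in the frame of bottle_rack between -0.068 and -0.016 m and x of saline_bottle in the frame of bottle_rack between -0.026 and 0.026 m and y of oil_dropper in the frame of bottle_rack between -0.152 and -0.1 m and x of oil_dropper in the frame of bottle_rack between -0.026 and 0.026 m) or (y of staining_jar in the frame of bottle_rack below -0.15 m and y of stain_bottle in the frame of bottle_rack between -0.152 and -0.1 m and x of stain_bottle in the frame of bottle_rack between -0.026 and 0.026 m and z of each of stain_bottle, iodine_bottle, saline_bottle, oil_dropper in the frame of bottle_rack below 0.009 m and y of iodine_bottle in the frame of bottle_rack between -0.068 and -0.016 m and x of iodine_bottle in the frame of bottle_rack between -0.026 and 0.026 m and y of saline_bottle in the frame of bottle_rack between 0.016 and 0.068 m and x of saline_bottle in the frame of bottle_rack between -0.026 and 0.026 m and y of oil_dropper in the frame of bottle_rack between 0.1 and 0.152 m and x of oil_dropper in the frame of bottle_rack between -0.026 and 0.026 m)) and angle between each of stain_bottle, iodine_bottle, saline_bottle, oil_dropper, staining_jar, glass_beaker, strip_canister's own z axis and vertical below 0.12 rad and linear speed of each of stain_bottle, iodine_bottle, saline_bottle, oil_dropper below 0.02 m/s and distance of each of staining_jar, glass_beaker, strip_canister from where it was at the start of the episode below 0.03 m); the robot touches nothing.
It fails at once if a reagent bottle is dropped or thrown: it moves faster than 0.7 m/s with no finger on it ((linear speed of stain_bottle above 0.7 m/s and contact force between stain_bottle and the fingers below 0.05 N) or (linear speed of iodine_bottle above 0.7 m/s and contact force between iodine_bottle and the fingers below 0.05 N) or (linear speed of saline_bottle above 0.7 m/s and contact force between saline_bottle and the fingers below 0.05 N) or (linear speed of oil_dropper above 0.7 m/s and contact force between oil_dropper and the fingers below 0.05 N)).
It fails at once if a reagent bottle, the jar, the beaker or the canister tips more than 40 degrees (angle between any of stain_bottle, iodine_bottle, saline_bottle, oil_dropper, staining_jar, glass_beaker, strip_canister's own z axis and vertical above 0.7 rad).
It fails at once if the jar, the beaker or the canister is shifted more than 30 mm (distance of any of staining_jar, glass_beaker, strip_canister from where it was at the start of the episode above 0.03 m).
It also fails if it takes over 109 s, if anything falls off the work surface, if the arm or the gripper's body presses on something with over 40 N, if the wrist force passes 120 N, or if a joint passes its speed limit or range.

## Robot

A 6-joint arm with a two-finger parallel gripper is mounted at the origin on a cart in front of the work surface, level with it; the furniture and walls round the work are solid. World frame = base frame: x ahead of the robot, y to its left, z up, the work surface at z = 0. Lengths are in m, angles in rad, forces in N, time in s.
With the tool pointing down it reaches from about 0.3 to 0.75 m from the base axis. Payload 8.5 kg.
Tool frame: the origin (TCP) lies at the very end of the fingers, on their centre line; the grasp point (between the pads) lies 19 mm behind it; z points along the fingers, y is the line along which they close (so a half turn about z gives the same grasp; the last joint's range is limited). The gripper opens to 85 mm and grips with 20 to 120 N. Pads are 22 mm wide; open, the fingers measure 114 mm over their backs; the gripper's body (76 mm by 85 mm) begins 54 mm behind the grasp point. The pads swing forward as they close: fully open they stand 13 mm farther back than shut.
Start: joints at [-1.515, 0.381, 1.297, -0, 1.464, -0.215], TCP at [0.147, -0.53, 0.231] pointing down, gripper open.
Joint ranges: [-3.11, 3.11], [-0.89, 2.33], [0.22, 2.48], [-1.42, 4.56], [0.17, 2.85], [-2.88, 2.88]. Speed limits (rad/s): [2.39, 2.39, 3.14, 3.14, 3.14, 3.14].

## Interface

Orientations are given as a unit quaternion [w, x, y, z].
In Python, from plant import r, read_camera, camera_info, ticket gives the robot as it stands. The module is installed in compiled form; this text tells all that it offers.
- The arm moves only by the tool send_rows, never from a script. Its argument "moves" is a list of rows, each a list of 5 numbers: the shift along the tool's x, y, z in mm, then the turn about the tool's z in degrees, then the opening, from -1 (shut) to 1 (fully open). A call has 1 to 20 rows; each row is the pose to reach, as a shift and turn from the pose commanded when the call began, along the tool's axes at that moment; what a row does not reach only later rows make up. A row lasts 1/10 s, in which the tool goes at most 50 mm and 8.59 degrees, less where a joint would pass 70% of its speed; a pose out of reach is approached as far as the arm can. A call with a gripper value outside its range is refused whole. The fingers move at their own pace and stop on an object; "grip_force" is the grip in N (left out, the last holds). Time passes only in rows, so rows that repeat a pose let the fingers close. It gives the time, the measured TCP pose, the force, the opening and the grip force at its end, in the units of the state.
- r.get_state(): the state, without advancing time (a new reading comes with each control period).
- read_camera(name): name is "side" or "top"; returns the picture (400x640x3 uint8, red, green, blue); there is no depth.
- camera_info(name): a dict with "camera_matrix" (3x3 intrinsics, pixels), "origin" and "attitude" of the camera in the world. Camera axes: x right, y down, z forward; pixel columns grow to the right and rows downward; lengths in m; the calibration is good to about 2 mm. A picture is of the moment at which its call begins. camera_info takes no time and is no camera call.
- ticket.sign_off(): hands the job in; it is judged then, once.
The state is a dict: "clock": time; "joint_positions": joint angles; "qd": joint speeds; "effort": joint torques, N m; "eef_pos": TCP position; "tcp_rot": TCP orientation; "wrist_force": force on the tool from outside, world axes, zero at the start; "wrist_torque": the same for the moment, N m; "grip_width": finger opening in m; "gripper_force": force on a finger pad.
Only numpy, scipy, OpenCV 4.12 (cv2) and the standard library are available. Lean on these libraries where they do the work, as an engineer would, in place of code of your own. Each camera call takes 0.05 s, during which the arm holds its last target. There are 200 camera calls.

## Working session

There is one attempt and no reset: what is moved stays moved. The work goes in short steps, Python scripts to look and compute and a tool call to move; the robot and the scene stay as the last step left them, time stands still between calls to the robot, and variables do not carry over. Pictures are saved under pics/ and viewed, at most 14 in all, crops included, and the job is handed in when it is done.

Besides the shell and the picture viewer there is one more tool, called after ">>>" as name([rows], argument=value, ...), one row to a line, values as JSON. send_rows: Moves the arm, as the interface text tells. Its arguments: {"type":"object","properties":{"moves":{"type":"array"},"grip_force":{"type":"number"}},"required":["moves"]}

```bash
mkdir -p pics
python3 - <<'E'
from plant import r, read_camera, camera_info
import cv2
for n in("side","top"):
    cv2.imwrite(f"pics/{n}0.png",read_camera(n)[:,:,::-1]); i=camera_info(n); print(n,i)
s=r.get_state(); print(s)
E
```

```text
side {'camera_matrix': array([[419.22924561,   0.        , 321.06500293],
       [  0.        , 419.22924561, 203.29771494],
       [  0.        ,   0.        ,   1.        ]]), 'origin': array([ 0.00164483, -0.99150082,  0.80843874]), 'attitude': array([-0.44458467,  0.86014565, -0.2226481 ,  0.1136739 ])}
top {'camera_matrix': array([[406.23587336,   0.        , 316.25716021],
       [  0.        , 406.23587336, 195.26601361],
       [  0.        ,   0.        ,   1.        ]]), 'origin': array([ 0.21929313, -0.06358405,  1.46235259]), 'attitude': array([-0.07102424,  0.70926552, -0.6975831 ,  0.07263472])}
{'clock': 0.1, 'joint_positions': array([-1.51529862e+00,  3.81126845e-01,  1.29814139e+00, -2.50313692e-06,
        1.46359383e+00, -2.15275806e-01]), 'qd': array([-2.89152147e-04,  8.85519398e-05, -2.32126324e-03,  1.78882437e-03,
       -5.21572418e-04, -1.06936650e-03]), 'effort': array([ 2.94476646e-03, -4.49220085e+01, -2.31655651e+01, -2.14398851e-04,
        3.70425158e-03, -8.81667773e-06]), 'eef_pos': array([ 0.14710787, -0.52969953,  0.23078917]), 'tcp_rot': array([-6.32781555e-04,  9.90848985e-01,  1.34973646e-01,  4.94118578e-05]), 'wrist_force': array([-0.59251222, -0.24150404, -0.33748986]), 'wrist_torque': array([ 0.01795216, -0.01284324, -0.0059691 ]), 'gripper_force': 0.0, 'grip_width': 0.08539888762369545}
```

View pics/side0.png

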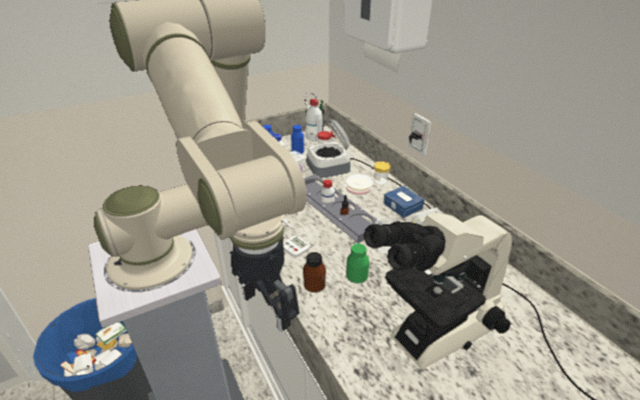

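View pics/top0.png

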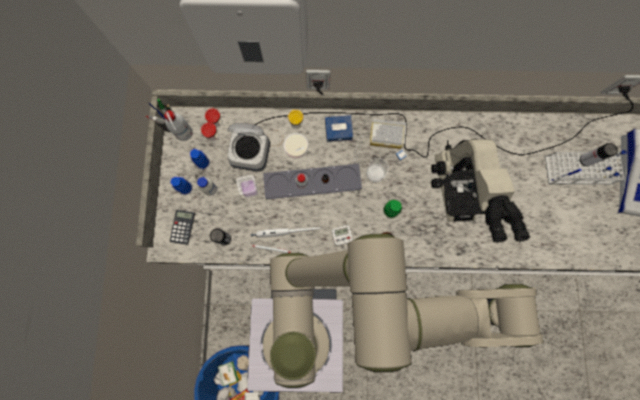

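The top view shows the rack at (265–360, 182), stain (301,179), oil (325,178), jar (247,186) at the +y end and beaker (376,173). The canister is probably (220,236) and the green look-alike (393,208). Brown iodine is only visible in side view (314,272). Saline candidates are around (180–212, 115–190), so I'll enlarge those.

Run:
```python
import cv2,numpy as np
t=cv2.imread("pics/top0.png");s=cv2.imread("pics/side0.png")
a=cv2.resize(t[95:255,140:400],(800,492),interpolation=cv2.INTER_CUBIC)
b=cv2.resize(s[85:245,240:440],(750,600),interpolation=cv2.INTER_CUBIC)
cv2.imwrite("pics/c1.png",a);cv2.imwrite("pics/c2.png",b)
```

```text
(no output)
```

View pics/c1.png

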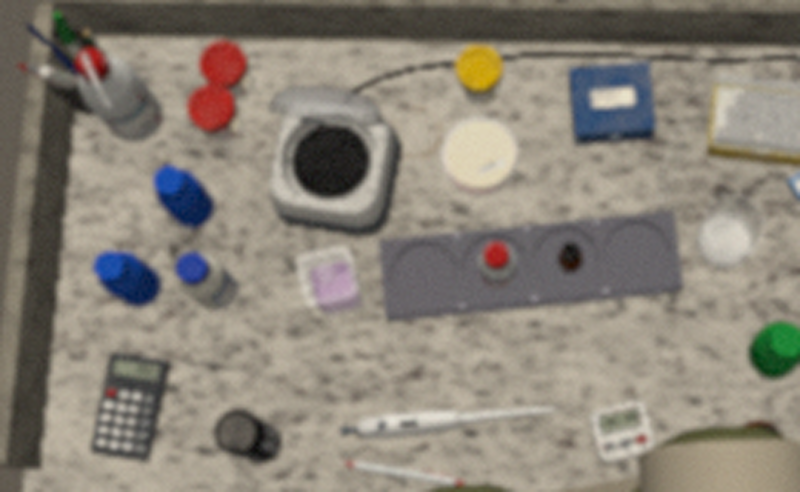

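View pics/c2.png

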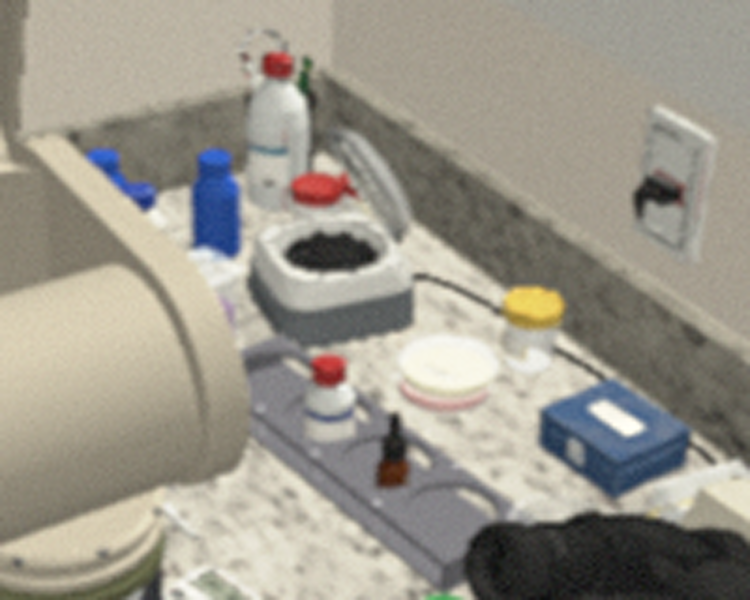

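Saline is the white bottle with a blue cap at top px (203,182), because the two near it at (195,158) and (181,185) are blue all over. Iodine is brown at side px (314,272), and the green one at (357,262) is the look-alike.

```bash
cat > h.py <<'E'
import numpy as np, cv2
from scipy.spatial.transform import Rotation as R
from plant import r, read_camera, camera_info
def cam(n):
    i=camera_info(n); w,x,y,z=i["attitude"]; return i["camera_matrix"],i["origin"],R.from_quat([x,y,z,w]).as_matrix()
def px2w(n,u,v,z):
    K,o,M=cam(n); d=M@np.linalg.solve(K,[u,v,1.]); return (o+d*(z-o[2])/d[2])
def w2px(n,p):
    K,o,M=cam(n); q=K@(M.T@(np.asarray(p)-o)); return q[:2]/q[2]
def tool(target):
    """shift in tool axes (mm) from current pose to world TCP target"""
    s=r.get_state(); w,x,y,z=s["tcp_rot"]; M=R.from_quat([x,y,z,w]).as_matrix()
    return 1000*M.T@(np.asarray(target)-s["eef_pos"])
E
python3 - <<'E'
from h import *
np.set_printoptions(precision=4,suppress=True)
c=lambda u,v:(140+u*260/800,95+v*160/492)
for nm,u,v,z in [("rackBL",381,240,.032),("rackBR",672,211,.032),("rackFR",682,287,.032),("rackFL",388,319,.032),
 ("w4",637,250,.032),("w1",424,272,.032),
 ("stain",495,253,.089),("oil",570,253,.080),("salinecap",193,266,.112),("salinefoot",215,288,0.02),("canister",240,432,.129),
 ("jarlid",327,272,.09),("jarfoot",335,287,.03),("beaker",725,236,.05),("green",785,345,.098)]:
    print(nm,px2w("top",*c(u,v),z)[:2])
c2=lambda u,v:(240+u*200/750,85+v*160/600)
print("stain side",px2w("side",*c2(328,362),.089)[:2], "oil side",px2w("side",*c2(394,418),.082)[:2])
print("iod cap",px2w("side",314.5,257.5,.098)[:2],"iod foot ctr",px2w("side",315,284,.0)[:2],"green",px2w("side",359,248,.098))
E
```

```text
rackBL [0.5937 0.1274]
rackBR [ 0.6352 -0.2166]
rackFR [ 0.5428 -0.2279]
rackFL [0.4987 0.1152]
w4 [ 0.5867 -0.175 ]
w1 [0.5557 0.0753]
stain [ 0.5658 -0.0098]
oil [ 0.5695 -0.0949]
salinecap [0.5394 0.3239]
salinefoot [0.5349 0.3225]
canister [0.3543 0.2558]
jarlid [0.5402 0.1789]
jarfoot [0.5363 0.1792]
beaker [ 0.6007 -0.2764]
green [ 0.4639 -0.3341]
stain side [ 0.5668 -0.0086] oil side [ 0.5772 -0.0994]
iod cap [ 0.3582 -0.3099] iod foot ctr [ 0.3605 -0.306 ] green [ 0.4738 -0.3339  0.098 ]
```

>>> send_rows([
  [25,-30,0,-8,1],
  [55,-65,0,-16,1],
  [90,-105,0,-24,1],
  [125,-150,0,-32,1],
  [150,-180,0,-40,1],
  [160,-194,0,-48,1],
  [160,-194,0,-56,1],
  [160,-194,0,-64,1],
  [160,-194,0,-72,1],
  [160,-194,0,-80,1],
  [160,-194,0,-81.4,1],
  [160,-194,0,-81.4,1],
], grip_force=30)

```text
clock: 1.3
eef_pos: [0.2494, -0.3001, 0.2312]
tcp_rot: [-0.0, 0.664, 0.748, 0.0]
wrist_force: [0.1, -0.1, -0.1]
grip_width: 0.0856
gripper_force: 0.0
```

Run:
```python
from h import *
cv2.imwrite("pics/side1.png",cv2.resize(read_camera("side")[180:320,240:440,::-1],(800,560),interpolation=cv2.INTER_CUBIC))
cv2.imwrite("pics/top1.png",cv2.resize(read_camera("top")[150:260,250:430,::-1],(800,489),interpolation=cv2.INTER_CUBIC))
s=r.get_state();print(s["eef_pos"],s["tcp_rot"],s["wrist_force"])
for n,t in dict(stain=(.5655,-.0088,.17),oil=(.5755,-.0922,.17),iod=(.359,-.308,.17),sal=(.537,.323,.17)).items(): print(n,tool(t).round(1))
```

```text
[ 0.24936282 -0.30016608  0.23125889] [-9.15951778e-05  6.64165864e-01  7.47585243e-01  3.07416565e-05] [ 0.32979831  0.19757691 -0.29022792]
stain [252.1 348.3  61.3]
oil [168.1 348.4  61.3]
iod [-20.7 108.   61.2]
sal [584.9 359.   61.3]
```

View pics/side1.png

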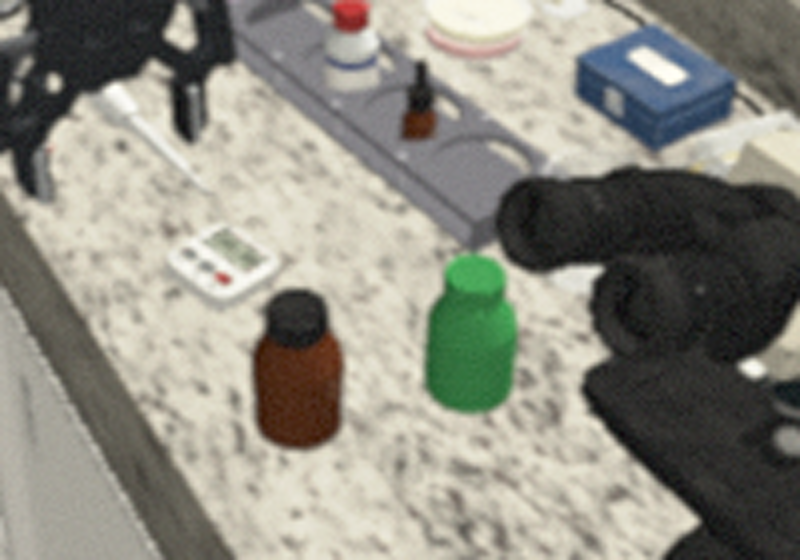

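View pics/top1.png

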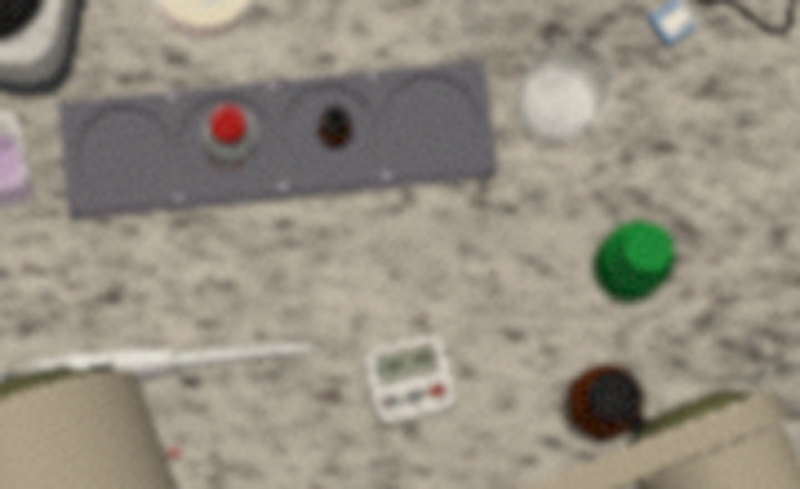

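Run:
```python
from h import *
t=lambda u,v,z:px2w("top",250+u*.225,150+v*.225,z)[:2].round(4)
s=lambda u,v,z:px2w("side",240+u*.25,180+v*.25,z)[:2].round(4)
print("iod top",t(613,396,.098),"side cap",s(298,302,.098),"foot",s(299,428,0)) 
print("stain",t(229,124,.089),s(351,10,.089),"oil",t(337,120,.082),s(421,68,.082),"oilbody",t(333,132,.036))
c=np.array([t(u,v,.032) for u,v in [(62,103),(483,62),(494,172),(72,214)]]);print(c,c.mean(0), np.degrees(np.arctan2(c[1,0]-c[0,0],c[0,1]-c[1,1])))
# hole edges: well1 left..right
print(t(124,150,.032),t(434,122,.032))
```

```text
iod top [ 0.3547 -0.3074] side cap [ 0.3616 -0.3035] foot [ 0.3549 -0.315 ]
stain [ 0.5636 -0.0121] [ 0.5648 -0.014 ] oil [ 0.5701 -0.0969] [ 0.5762 -0.1021] oilbody [ 0.5716 -0.0948]
[[ 0.5932  0.1269]
 [ 0.634  -0.2176]
 [ 0.5414 -0.226 ]
 [ 0.5009  0.115 ]] [ 0.567375 -0.050425] 6.754221464977208
[0.5546 0.0749] [ 0.5824 -0.1773]
```

>>> send_rows([
  [25,30,0,0,1],
  [55,70,5,0,1],
  [85,110,15,0,1],
  [115,155,25,0,1],
  [145,200,35,0,1],
  [175,245,40,0,1],
  [205,285,50,0,1],
  [230,320,60,0,1],
  [245,340,75,0,1],
  [249,347,90,0,1],
  [249,347,110,0,1],
  [249,347,130,0,1],
  [249,347,150,0,1],
  [249,347,170,0,1],
  [249,347,182,0,1],
  [249,347,188,0,1],
  [249,347,188,0,1],
])

```text
clock: 3.1
eef_pos: [0.5637, -0.0115, 0.043]
tcp_rot: [-0.0, 0.663, 0.748, -0.0]
wrist_force: [-0.2, -0.1, -0.5]
grip_width: 0.0857
gripper_force: 0.0
```

Run:
```python
from h import *
cv2.imwrite("pics/s2.png",cv2.resize(read_camera("side")[140:260,260:420,::-1],(640,480),interpolation=cv2.INTER_CUBIC))
s=r.get_state();print(s["eef_pos"],s["tcp_rot"],s["wrist_force"])
```

```text
[ 0.56405524 -0.01144997  0.04366234] [1.58916413e-04 6.63382237e-01 7.48280679e-01 8.59916350e-05] [-0.02743067  0.0519801   0.49378344]
```

View pics/s2.png

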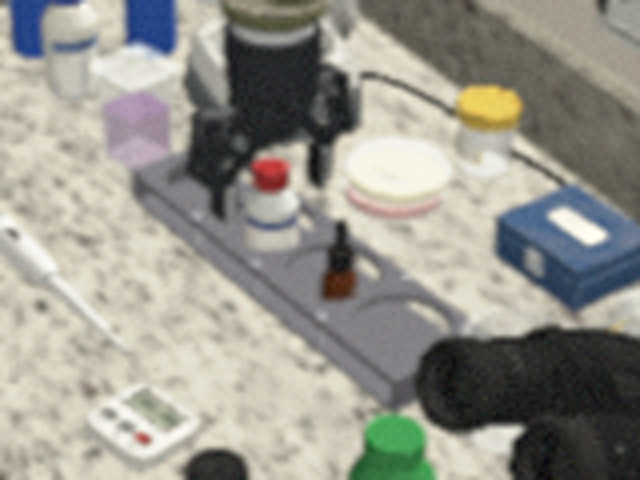

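The fingers straddle the stain bottle (cap at (270,172), fingers at 215 and 320), so I'll close now.

>>> send_rows([
  [0,0,0,0,-0.1],
  [0,0,0,0,-0.2],
  [0,0,0,0,-0.4],
  [0,0,0,0,-0.6],
  [0,0,0,0,-0.6],
  [0,0,0,0,-0.6],
  [0,0,0,0,-0.6],
  [0,0,0,0,-0.6],
], grip_force=30)

```text
clock: 3.95
eef_pos: [0.5643, -0.0113, 0.044]
tcp_rot: [0.001, 0.663, 0.748, 0.0]
wrist_force: [-1.0, 0.6, 5.5]
grip_width: 0.0407
gripper_force: 29.8
```

>>> send_rows([
  [0,0,-5,0,-0.6],
  [0,0,-15,0,-0.6],
  [0,0,-30,0,-0.6],
  [0,0,-42,0,-0.6],
  [5,0,-48,0,-0.6],
  [18,0,-48,0,-0.6],
  [36,0,-48,0,-0.6],
  [56,0,-48,0,-0.6],
  [74,0,-48,0,-0.6],
  [84,0,-46,0,-0.6],
  [86,0,-38,0,-0.6],
  [86,0,-26,0,-0.6],
  [86,0,-14,0,-0.6],
  [86,0,-6,0,-0.6],
  [86,0,-2,0,-0.6],
  [86,0,0,0,-0.6],
  [86,0,0.5,0,-0.6],
  [86,0,0.5,0,-0.6],
])

```text
clock: 5.75
eef_pos: [0.5533, 0.0738, 0.0439]
tcp_rot: [0.0, 0.663, 0.748, -0.0]
wrist_force: [-4.7, -1.1, 11.1]
grip_width: 0.0405
gripper_force: 31.4
```

Run:
```python
from h import *
cv2.imwrite("pics/s3.png",cv2.resize(read_camera("side")[140:260,260:420,::-1],(640,480),interpolation=cv2.INTER_CUBIC))
s=r.get_state();print(s["eef_pos"],s["tcp_rot"],s["wrist_force"],s["grip_width"])
```

```text
[0.55334644 0.07381826 0.0438802 ] [ 7.65937507e-05  6.63240355e-01  7.48406448e-01 -1.19941244e-04] [-4.26959085 -0.25362213 10.49054499] 0.04098991718818537
```

View pics/s3.png

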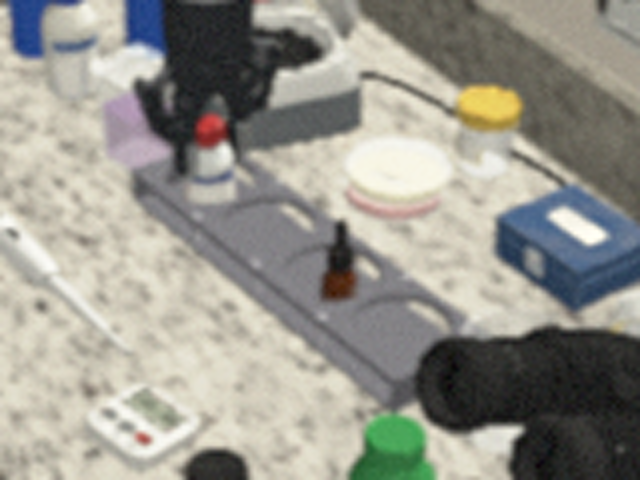

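Stain is seated in the first well (floor reaction about 10 N). I'll release, go up and move over to the oil dropper.

>>> send_rows([
  [0,0,0,0,0.1],
  [0,0,0,0,0.4],
  [0,0,0,0,0.8],
  [0,0,0,0,1],
  [0,0,0,0,1],
  [0,0,-10,0,1],
  [0,0,-35,0,1],
  [0,0,-65,0,1],
  [-10,0,-85,0,1],
  [-40,0,-85,0,1],
  [-80,0,-85,0,1],
  [-120,-1,-85,0,1],
  [-155,-2,-80,0,1],
  [-171,-2,-70,0,1],
  [-171,-2,-52,0,1],
  [-171,-2,-32,0,1],
  [-171,-2,-14,0,1],
  [-171,-2,0,0,1],
  [-171,-2,6,0,1],
  [-171,-2,6,0,1],
])

```text
clock: 7.8
eef_pos: [0.5719, -0.0953, 0.0363]
tcp_rot: [-0.001, 0.663, 0.749, -0.0]
wrist_force: [-0.8, -0.7, 0.5]
grip_width: 0.0851
gripper_force: 0.0
```

Run:
```python
from h import *
cv2.imwrite("pics/s4.png",cv2.resize(read_camera("side")[140:260,260:420,::-1],(640,480),interpolation=cv2.INTER_CUBIC))
s=r.get_state();print(s["eef_pos"],s["wrist_force"],s["grip_width"])
```

```text
[ 0.57223828 -0.09549656  0.03706363] [-0.32112092 -0.99026019  0.1368658 ] 0.08535629576864703
```

View pics/s4.png

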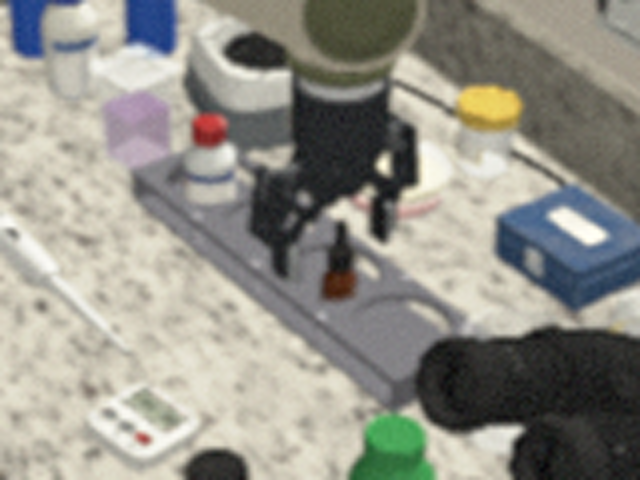

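Run:
```python
from h import *
for p in [(.5722,-.0955),(.5722,-.1005),(.577,-.0955)]:
    print(p,[((w2px("side",(*p,z))-[260,140])*4).round(1) for z in (.038,.047,.069,.082)])
print([((w2px("side",(.5533,.0738,.089))-[260,140])*4).round(1)])
```

```text
(0.5722, -0.0955) [array([330.5, 271.6]), array([330.8, 262.3]), array([331.6, 239.1]), array([332. , 225.2])]
(0.5722, -0.1005) [array([333.8, 274.9]), array([334.1, 265.6]), array([334.9, 242.3]), array([335.4, 228.4])]
(0.577, -0.0955) [array([335.7, 269.9]), array([336. , 260.5]), array([336.9, 237.4]), array([337.4, 223.4])]
[array([206.7, 124. ])]
```

>>> send_rows([
  [-2.5,2,0,0,0.5],
  [-2.5,2,0,0,0.2],
  [-2.5,2,0,0,-0.1],
  [-2.5,2,0,0,-0.3],
  [-2.5,2,0,0,-0.4],
  [-2.5,2,0,0,-0.5],
  [-2.5,2,0,0,-0.6],
  [-2.5,2,0,0,-0.8],
  [-2.5,2,0,0,-0.8],
  [-2.5,2,0,0,-0.8],
], grip_force=25)

```text
clock: 8.85
eef_pos: [0.5746, -0.0981, 0.0369]
tcp_rot: [0.0, 0.663, 0.748, 0.0]
wrist_force: [0.3, -0.2, 2.3]
grip_width: 0.0212
gripper_force: 24.4
```

Run:
```python
from h import *
cv2.imwrite("pics/s5.png",cv2.resize(read_camera("side")[160:240,290:400,::-1],(770,560),interpolation=cv2.INTER_CUBIC))
s=r.get_state();print(s["eef_pos"],s["wrist_force"],s["grip_width"])
```

```text
[ 0.57452251 -0.09812015  0.03691749] [ 0.7840763  -0.33561921  2.13006364] 0.021168084086903845
```

View pics/s5.png

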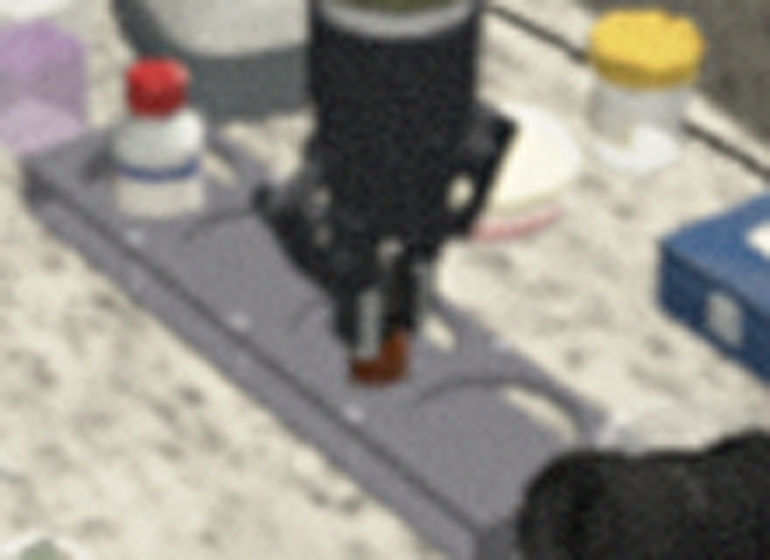

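The collar is gripped (21 mm). I'll move the oil dropper to the last well.

>>> send_rows([
  [0,0,-5,0,-0.8],
  [0,0,-15,0,-0.8],
  [0,0,-30,0,-0.8],
  [0,0,-42,0,-0.8],
  [-5,0,-46,0,-0.8],
  [-18,0,-46,0,-0.8],
  [-36,0,-46,0,-0.8],
  [-56,0,-46,0,-0.8],
  [-70,0,-46,0,-0.8],
  [-77,0,-45,0,-0.8],
  [-78,0,-38,0,-0.8],
  [-78,0,-26,0,-0.8],
  [-78,0,-14,0,-0.8],
  [-78,0,-6,0,-0.8],
  [-78,0,-2,0,-0.8],
  [-78,0,0,0,-0.8],
  [-78,0,0.5,0,-0.8],
  [-78,0,0.5,0,-0.8],
])

```text
clock: 10.7
eef_pos: [0.5839, -0.1755, 0.0369]
tcp_rot: [0.0, 0.663, 0.749, 0.0]
wrist_force: [-1.4, 1.3, 3.5]
grip_width: 0.021
gripper_force: 24.4
```

>>> send_rows([
  [0,0,0,0,-0.3],
  [0,0,0,0,0.2],
  [0,0,0,0,0.7],
  [0,0,0,0,1],
  [0,0,0,0,1],
  [0,0,-10,0,1],
  [0,0,-35,0,1],
  [0,0,-65,0,1],
  [0,-10,-95,0,1],
  [-10,-40,-115,0,1],
  [-25,-80,-115,0,1],
  [-45,-120,-115,0,1],
  [-65,-160,-115,0,1],
  [-85,-200,-115,0,1],
  [-100,-230,-110,0,1],
  [-104,-240,-100,0,1],
  [-104,-240,-90,0,1],
  [-104,-240,-90,0,1],
])

```text
clock: 12.5
eef_pos: [0.358, -0.3071, 0.1257]
tcp_rot: [-0.001, 0.663, 0.748, 0.0]
wrist_force: [0.3, 0.2, 0.1]
grip_width: 0.0853
gripper_force: 0.0
```

Run:
```python
from h import *
cv2.imwrite("pics/s6.png",cv2.resize(read_camera("side")[160:310,250:430,::-1],(720,600),interpolation=cv2.INTER_CUBIC))
s=r.get_state();print(s["eef_pos"],s["wrist_force"],s["grip_width"])
for p in [(.358,-.308),(.358,-.313),(.353,-.308)]:print([((w2px("side",(*p,z))-[250,160])*4).round(1) for z in (0,.098)])
for p in [(.5834,-.1756)]:print([((w2px("side",(*p,z))-[250,160])*4).round(1) for z in (.032,.082)])
```

```text
[ 0.35852402 -0.3071862   0.12620098] [0.70915791 0.22346553 0.18751085] 0.08542882231929373
[array([258.1, 499.3]), array([256.3, 388.2])]
[array([261.7, 504.3]), array([260.1, 393. ])]
[array([251.3, 502.1]), array([249.2, 390.9])]
[array([438.4, 248.5]), array([441.9, 194.8])]
```

View pics/s6.png

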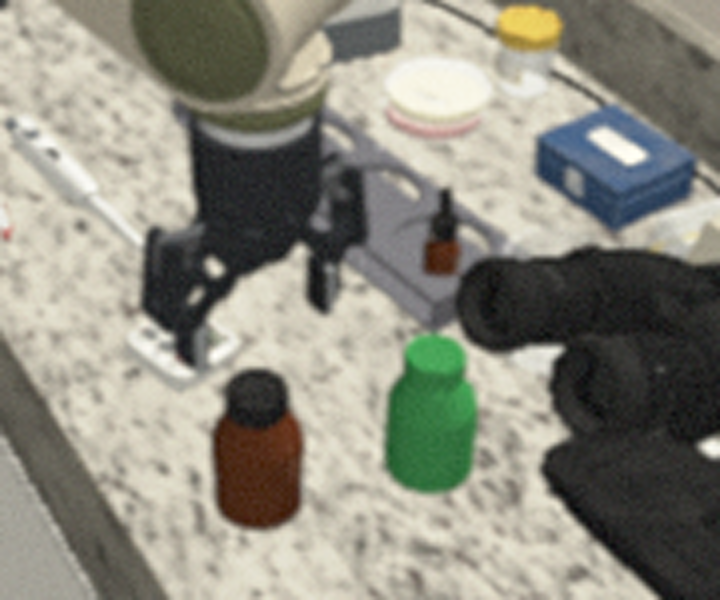

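Oil stands upright in the last well. The iodine bottle is at crop (258,450), as predicted, so I'll descend and grip it.

>>> send_rows([
  [0,0,10,0,1],
  [0,0,28,0,1],
  [0,0,46,0,1],
  [0,0,64,0,1],
  [0,0,78,0,1],
  [0,0,84,0,1],
  [0,0,84,0,0.8],
  [0,0,84,0,0.6],
  [0,0,84,0,0.5],
  [0,0,84,0,0.3],
  [0,0,84,0,0.1],
  [0,0,84,0,-0.1],
  [0,0,84,0,-0.2],
  [0,0,84,0,-0.2],
  [0,0,84,0,-0.2],
], grip_force=40)

```text
clock: 14.05
eef_pos: [0.3582, -0.308, 0.0434]
tcp_rot: [0.001, 0.663, 0.748, -0.0]
wrist_force: [-2.2, 0.7, 8.3]
grip_width: 0.0567
gripper_force: 40.6
```

Run:
```python
from h import *
cv2.imwrite("pics/s7.png",cv2.resize(read_camera("side")[160:310,250:430,::-1],(720,600),interpolation=cv2.INTER_CUBIC))
s=r.get_state();print(s["eef_pos"],s["wrist_force"],s["grip_width"],tool((.5635,-.0088,.1)))
```

```text
[ 0.35817959 -0.30798612  0.04343784] [-2.72597931  1.80505808  8.87194291] 0.056664923128948524 [272.21733586 239.86784213 -56.82628087]
```

View pics/s7.png

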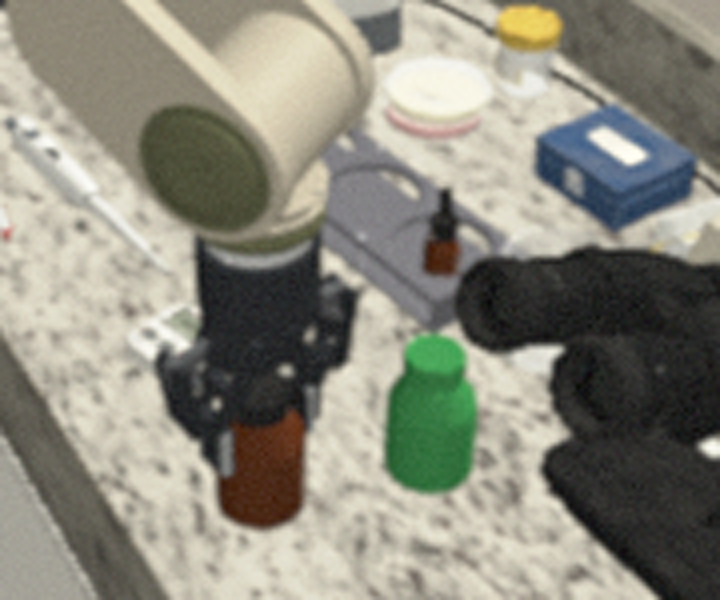

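>>> send_rows([
  [0,0,-5,0,-0.2],
  [0,0,-20,0,-0.2],
  [0,0,-42,0,-0.2],
  [8,6,-62,0,-0.2],
  [25,20,-78,0,-0.2],
  [50,42,-85,0,-0.2],
  [80,68,-85,0,-0.2],
  [110,96,-85,0,-0.2],
  [142,125,-85,0,-0.2],
  [174,153,-85,0,-0.2],
  [204,180,-80,0,-0.2],
  [232,205,-75,0,-0.2],
  [254,224,-70,0,-0.2],
  [266,235,-65,0,-0.2],
  [271,239,-62,0,-0.2],
  [272,240,-60,0,-0.2],
  [272,240,-60,0,-0.2],
  [272,240,-60,0,-0.2],
])

```text
clock: 15.9
eef_pos: [0.5633, -0.0098, 0.1026]
tcp_rot: [0.0, 0.664, 0.748, -0.0]
wrist_force: [0.2, -0.2, -1.8]
grip_width: 0.0566
gripper_force: 43.1
```

Run:
```python
from h import *
im=read_camera("side");cv2.imwrite("pics/s8.png",cv2.resize(im[140:260,260:420,::-1],(640,480),interpolation=cv2.INTER_CUBIC))
s=r.get_state();p=s["eef_pos"];print(p,s["wrist_force"],s["grip_width"])
for z in (.06,.14):print(((w2px("side",(p[0],p[1],z))-[260,140])*4).round(1))
```

```text
[ 0.56335937 -0.00972291  0.10264556] [ 0.17547156 -0.17506285 -1.56582547] 0.05635913726651693
[266.6 198.3]
[267.1 112.8]
```

View pics/s8.png

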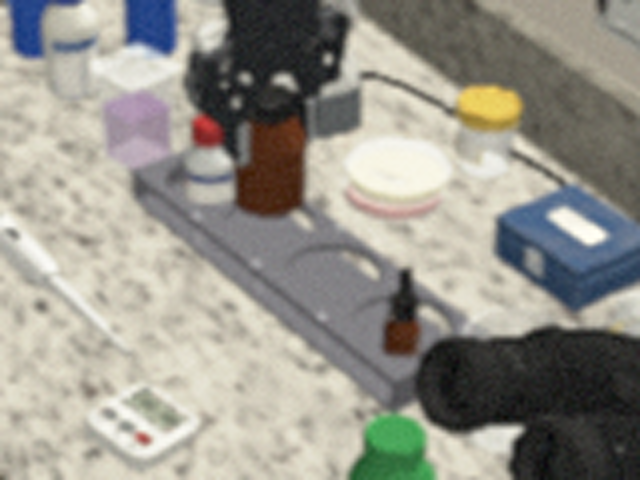

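>>> send_rows([
  [0,0,6,0,-0.2],
  [0,0,15,0,-0.2],
  [0,0,23,0,-0.2],
  [0,0,28,0,-0.2],
  [0,0,32,0,-0.2],
  [0,0,36,0,-0.2],
  [0,0,40,0,-0.2],
])

```text
clock: 16.65
eef_pos: [0.5637, -0.0088, 0.0621]
tcp_rot: [0.0, 0.663, 0.748, 0.0]
wrist_force: [0.5, -0.1, -2.2]
grip_width: 0.0563
gripper_force: 43.1
```

No contact while entering the well, so I'll finish the descent.

>>> send_rows([
  [0,0,5,0,-0.2],
  [0,0,10,0,-0.2],
  [0,0,13,0,-0.2],
  [0,0,14.5,0,-0.2],
  [0,0,15,0,-0.2],
  [0,0,15,0,-0.2],
])

```text
clock: 17.25
eef_pos: [0.5636, -0.0087, 0.0476]
tcp_rot: [0.0, 0.663, 0.748, 0.0]
wrist_force: [-1.3, 0.7, 0.9]
grip_width: 0.0567
gripper_force: 43.5
```

>>> send_rows([
  [0,0,0.6,0,-0.2],
  [0,0,0.6,0,0.3],
  [0,0,0.6,0,0.5],
  [0,0,0.6,0,0.8],
  [0,0,0.6,0,1],
  [0,0,-10,0,1],
  [0,0,-40,0,1],
  [0,0,-80,0,1],
  [0,0,-115,0,1],
  [10,0,-127,0,1],
  [40,2,-130,0,1],
  [80,4,-130,0,1],
  [120,6,-130,0,1],
  [160,8,-130,0,1],
  [200,10,-130,0,1],
  [240,11,-130,0,1],
  [275,11,-130,0,0.7],
  [270,11,-130,0,0.7],
  [270,11,-130,0,0.7],
])

```text
clock: 19.15
eef_pos: [0.5414, 0.261, 0.1769]
tcp_rot: [-0.0, 0.663, 0.749, -0.001]
wrist_force: [0.2, -0.4, -0.6]
grip_width: 0.0726
gripper_force: 0.0
```

Run:
```python
from h import *
for n,b in (("top",(130,230,165,235)),("side",(120,190,240,330))):
    im=read_camera(n);cv2.imwrite(f"pics/{n}9.png",im[:,:,::-1])
t=cv2.imread("pics/top9.png");s=cv2.imread("pics/side9.png")
a=cv2.resize(t[140:220,165:265],(500,400),interpolation=cv2.INTER_CUBIC)
b=cv2.resize(s[115:215,245:320],(300,400),interpolation=cv2.INTER_CUBIC)
cv2.imwrite("pics/m9.png",np.hstack([a,b]))
st=r.get_state();print(st["eef_pos"],st["wrist_force"],st["grip_width"])
```

```text
[0.54194105 0.25999257 0.17715049] [ 0.39341736  0.31804332 -0.75865007] 0.07255687574380418
```

View pics/m9.png

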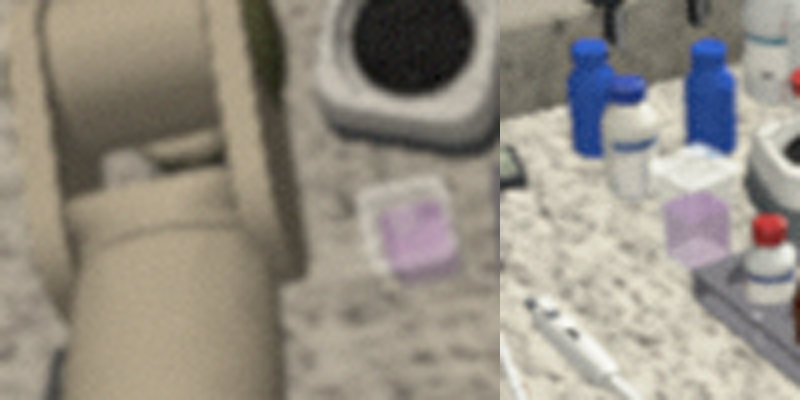

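Run:
```python
from h import *
print("side cap",px2w("side",276.75,135.5,.112),"foot",px2w("side",277,162,0))
print("stain check: side",px2w("side",245+269/4,115+220/4,.089),"(true ~.5533,.0738)")
for p in [(.537,.323),(.545,.318),(.53,.33)]: print(p,w2px("side",(*p,.112)),w2px("side",(*p,0)),w2px("top",(*p,.112)),w2px("top",(*p,0)))
# colour centroid of blue cap and white body in the unobstructed first top image
t=cv2.imread("pics/top0.png"); h=cv2.cvtColor(t,cv2.COLOR_BGR2HSV)
m=cv2.inRange(h,(105,110,60),(130,255,255)); n,l,st,c=cv2.connectedComponentsWithStats(m)
print([(st[i].tolist(),c[i].round(1).tolist(),px2w("top",*c[i],.112)[:2].round(4)) for i in range(1,n) if st[i,4]>15 and c[i][0]<230])
m=cv2.inRange(h,(0,150,120),(8,255,255))|cv2.inRange(h,(172,150,120),(180,255,255));n,l,st,c=cv2.connectedComponentsWithStats(m)
print([(c[i].round(1).tolist(),px2w("top",*c[i],.087)[:2].round(4)) for i in range(1,n) if st[i,4]>15 and c[i][0]>280])
```

```text
side cap [0.54203942 0.3291777  0.112     ] foot [0.53597988 0.3306515  0.        ]
stain check: side [0.5580168  0.07854172 0.089     ] (true ~.5533,.0738)
(0.537, 0.323) [276.18432719 136.44767089] [278.0534791  162.79877319] [202.95170451 182.18053761] [211.13856077 189.28539281]
(0.545, 0.318) [278.71648631 136.5029717 ] [280.48460619 162.85874665] [204.58496027 179.92757016] [212.64335212 187.1897348 ]
(0.53, 0.33) [273.68397832 136.12216309] [275.65062009 162.44977474] [200.74953789 184.14336291] [209.10576741 191.11092515]
[([190, 149, 19, 19, 225], [198.8, 158.2], array([0.6218, 0.3436])), ([171, 177, 20, 17, 234], [180.6, 184.6], array([0.5271, 0.3983])), ([198, 178, 9, 9, 70], [201.9, 182.0], array([0.5377, 0.3265])), ([195, 346, 54, 54, 1115], [215.5, 371.6], array([-0.0677,  0.2402]))]
[([300.9, 177.5], array([ 0.5654, -0.0098]))]
```

>>> send_rows([
  [15,1,0,0,0.7],
  [35,2,0,0,0.7],
  [55,3,0,0,0.7],
  [64,3.5,5,0,0.7],
  [64.5,3.5,20,0,0.7],
  [64.5,3.5,40,0,0.7],
  [64.5,3.5,60,0,0.7],
  [64.5,3.5,80,0,0.7],
  [64.5,3.5,100,0,0.7],
  [64.5,3.5,115,0,0.7],
  [64.5,3.5,123,0,0.7],
  [64.5,3.5,125,0,0.7],
  [64.5,3.5,125,0,0.7],
])

```text
clock: 20.55
eef_pos: [0.5379, 0.3251, 0.0526]
tcp_rot: [0.0, 0.663, 0.748, 0.0]
wrist_force: [0.5, 0.2, 0.3]
grip_width: 0.0721
gripper_force: 0.0
```

>>> send_rows([
  [0,0,0,0,0.5],
  [0,0,0,0,0.3],
  [0,0,0,0,0.1],
  [0,0,0,0,0],
  [0,0,0,0,-0.2],
  [0,0,0,0,-0.4],
  [0,0,0,0,-0.4],
  [0,0,0,0,-0.4],
], grip_force=40)

```text
clock: 21.35
eef_pos: [0.538, 0.3251, 0.0533]
tcp_rot: [0.0, 0.663, 0.748, 0.001]
wrist_force: [-1.2, -1.3, 5.4]
grip_width: 0.0488
gripper_force: 40.9
```

Run:
```python
from h import *
im=read_camera("side");cv2.imwrite("pics/s10.png",im[:,:,::-1])
s=r.get_state();p=s["eef_pos"];print(p,s["wrist_force"],s["grip_width"],tool((.5735,-.0922,p[2])))
```

```text
[0.53803471 0.32515257 0.05329677] [-0.14999618 -0.02040858  4.66894212] 0.049094333520657146 [-4.18586611e+02 -1.50391602e+01 -1.52637404e-01]
```

>>> send_rows([
  [0,0,-5,0,-0.4],
  [0,0,-18,0,-0.4],
  [0,0,-38,0,-0.4],
  [0,0,-62,0,-0.4],
  [0,0,-88,0,-0.4],
  [0,0,-114,0,-0.4],
  [0,0,-136,0,-0.4],
  [-6,0,-150,0,-0.4],
  [-22,-1,-155,0,-0.4],
  [-48,-2,-155,0,-0.4],
  [-78,-3,-155,0,-0.4],
  [-110,-4,-155,0,-0.4],
  [-142,-5,-155,0,-0.4],
  [-174,-6,-155,0,-0.4],
  [-206,-7,-155,0,-0.4],
  [-238,-8,-155,0,-0.4],
  [-270,-10,-155,0,-0.4],
  [-300,-11,-155,0,-0.4],
  [-325,-12,-155,0,-0.4],
  [-345,-13,-155,0,-0.4],
])

```text
clock: 23.4
eef_pos: [0.5654, -0.0216, 0.2064]
tcp_rot: [-0.001, 0.664, 0.748, -0.001]
wrist_force: [-0.3, 0.1, -0.9]
grip_width: 0.049
gripper_force: 41.6
```

Run:
```python
from h import *
s=r.get_state();p=s["eef_pos"];print(p,s["wrist_force"],s["grip_width"],tool((.5735,-.0927,.113)))
```

```text
[ 0.56542944 -0.02155522  0.20644674] [-0.25433031  0.10366268 -0.87160193] 0.04904333499899561 [-71.63043338  -0.24500041  93.42391943]
```

>>> send_rows([
  [-20,0,0,0,-0.4],
  [-42,0,0,0,-0.4],
  [-60,0,3,0,-0.4],
  [-70,0,15,0,-0.4],
  [-72,0,35,0,-0.4],
  [-72,0,55,0,-0.4],
  [-72,0,75,0,-0.4],
  [-72,0,88,0,-0.4],
  [-72,0,93,0,-0.4],
  [-72,0,93,0,-0.4],
])

```text
clock: 24.4
eef_pos: [0.5744, -0.0903, 0.1132]
tcp_rot: [-0.001, 0.663, 0.748, -0.0]
wrist_force: [-0.2, 0.5, -0.6]
grip_width: 0.0488
gripper_force: 41.6
```

Run:
```python
from h import *
im=read_camera("side");cv2.imwrite("pics/s11.png",im[:,:,::-1])
s=r.get_state();p=s["eef_pos"];print(p,s["wrist_force"],s["grip_width"])
# white body columns under the fingers at a few heights vs prediction
for z in (.065,.075,.085):
    c=w2px("side",(p[0],p[1],z)); row=im[int(c[1])].astype(int); print(z,c.round(1),[int(x.sum()//3) for x in row[int(c[0])-14:int(c[0])+16]])
```

```text
[ 0.57487815 -0.09043823  0.11412837] [-0.11780683  0.12627974 -0.92489487] 0.04891706475815648
0.065 [342.7 199.8] [45, 42, 42, 40, 40, 59, 108, 145, 154, 156, 169, 185, 189, 187, 189, 189, 197, 186, 180, 176, 189, 200, 202, 204, 210, 219, 222, 221, 215, 217]
0.075 [342.8 197.1] [46, 45, 41, 52, 48, 71, 113, 147, 157, 158, 175, 181, 189, 192, 189, 191, 193, 187, 181, 179, 188, 200, 206, 213, 220, 218, 215, 213, 198, 188]
0.085 [342.9 194.4] [40, 42, 44, 43, 44, 69, 116, 143, 156, 160, 168, 185, 192, 183, 186, 191, 190, 189, 181, 176, 189, 202, 206, 206, 188, 184, 180, 174, 166, 161]
```

>>> send_rows([
  [-2,-1,6,0,-0.4],
  [-2,-1,16,0,-0.4],
  [-2,-1,25,0,-0.4],
  [-2,-1,32,0,-0.4],
  [-2,-1,38,0,-0.4],
  [-2,-1,44,0,-0.4],
  [-2,-1,49,0,-0.4],
  [-2,-1,53,0,-0.4],
  [-2,-1,55,0,-0.4],
  [-2,-1,56,0,-0.4],
  [-2,-1,56,0,-0.4],
])

```text
clock: 25.55
eef_pos: [0.5743, -0.0926, 0.0584]
tcp_rot: [0.0, 0.663, 0.749, 0.0]
wrist_force: [0.3, 0.1, -1.3]
grip_width: 0.049
gripper_force: 41.6
```

Not yet in contact, so I'll lower slightly more.

>>> send_rows([
  [0,0,0.5,0,-0.4],
  [0,0,1,0,-0.4],
  [0,0,1.5,0,-0.4],
  [0,0,1.5,0,-0.4],
])

```text
clock: 25.95
eef_pos: [0.5744, -0.0927, 0.0573]
tcp_rot: [0.0, 0.663, 0.748, 0.0]
wrist_force: [-0.1, -0.7, 4.6]
grip_width: 0.0488
gripper_force: 42.0
```

Contact with the floor (4.6 N). I'll release and go straight up, then draw back toward the robot, clear of everything.

>>> send_rows([
  [0,0,0,0,0.1],
  [0,0,0,0,0.4],
  [0,0,0,0,0.7],
  [0,0,0,0,1],
  [0,0,0,0,1],
  [0,0,-10,0,1],
  [0,0,-35,0,1],
  [0,0,-70,0,1],
  [0,0,-105,0,1],
  [0,0,-140,0,1],
  [0,-20,-155,0,1],
  [0,-60,-160,0,1],
  [0,-100,-160,0,1],
  [0,-140,-160,0,1],
  [0,-180,-160,0,1],
  [0,-200,-160,0,1],
  [0,-200,-160,0,1],
])

```text
clock: 27.65
eef_pos: [0.3739, -0.1166, 0.2177]
tcp_rot: [0.001, 0.664, 0.748, -0.0]
wrist_force: [0.6, -0.4, 0.4]
grip_width: 0.0856
gripper_force: 0.0
```

Run:
```python
from h import *
im=read_camera("side");t=read_camera("top");cv2.imwrite("pics/s12.png",im[:,:,::-1]);cv2.imwrite("pics/t12.png",t[:,:,::-1])
print(r.get_state()["wrist_force"])
def comps(n,img,lo,hi,box,z,amin=8):
    h=cv2.cvtColor(img,cv2.COLOR_RGB2HSV); m=cv2.inRange(h,lo,hi); u0,u1,v0,v1=box
    k=np.zeros_like(m);k[v0:v1,u0:u1]=m[v0:v1,u0:u1]
    N,l,st,c=cv2.connectedComponentsWithStats(k)
    for i in range(1,N):
        if st[i,4]>=amin: print(n,st[i].tolist(),c[i].round(1),px2w(n,*c[i],z)[:2].round(4))
print("blue cap");comps("side",im,(105,110,50),(130,255,255),(320,365,150,215),.107);comps("top",t,(105,110,50),(130,255,255),(262,362,160,200),.112)
print("red cap");comps("side",im,(0,150,90),(8,255,255),(295,330,150,190),.08);comps("top",t,(0,150,90),(8,255,255),(262,362,160,200),.087)
print("brown");comps("side",im,(0,100,25),(15,255,130),(300,375,150,240),.04)
print("pred iodine mid",w2px("side",(.5635,-.0088,.05)),"oil body mid",w2px("side",(.5834,-.1756,.021)),"saline cap",w2px("side",(.5744,-.0927,.107)),"stain cap",w2px("side",(.5533,.0738,.08)))
# scene change at jar/beaker/canister
a=cv2.imread("pics/top0.png").astype(int)
for n,(u,v) in dict(jar=(248,185),canister=(220,236),beaker=(376,173)).items():
    d=abs(a[v-12:v+12,u-12:u+12]-t[v-12:v+12,u-12:u+12,::-1]); print(n,d.mean().round(1),d.max())
```

```text
[0.17975235 0.11121684 0.50084067]
blue cap
side [338, 183, 11, 9, 75] [343.  187.1] [ 0.5783 -0.0841]
top [320, 169, 9, 10, 74] [323.9 173.1] [ 0.5761 -0.0892]
red cap
side [309, 169, 7, 7, 37] [311.8 171.9] [0.5578 0.0818]
top [274, 177, 7, 8, 43] [276.7 180.7] [0.5526 0.0742]
brown
side [308, 172, 8, 4, 14] [311.3 174. ] [0.5801 0.1289]
side [319, 184, 17, 18, 248] [326.6 192.6] [0.5692 0.001 ]
side [356, 220, 9, 8, 58] [360.1 223.6] [ 0.5748 -0.1905]
pred iodine mid [326.527053   191.98425784] oil body mid [359.42536827 224.99831855] saline cap [343.37406888 188.84682931] stain cap [311.70761183 173.31390018]
jar 2.9 10
canister 2.8 12
beaker 3.0 10
```

All four bottles match their predicted pixels, and the jar, canister and beaker are unchanged. Handing in.

```bash
python3 -c "
from plant import ticket; print(ticket.sign_off())"
```

```text
the job is handed in; nothing more can be done
None
```

I handed the job in at about 28 s of the 109 s allowed: from the jar's end the rack holds stain, iodine, saline and oil, all released and seated by the last camera check, with the jar, beaker and canister unmoved; the sign-off returned no verdict.

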